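# Close up the cartridge rack and tighten its wing screw

## Task

Close up the cartridge rack: first push its sliding aluminium end stop along the slot until its plate rests against the row of cartridges, and only then tighten the wing screw on it clockwise (seen from above) until it stops turning, stroking its wings with a fingertip and lifting over for a fresh stroke as often as needed. Push and stroke only, never pinch the wings or the end stop between the fingers; leave the end stop against the cartridges and do not shift or lift the loose things round the rack (cartridge, die, wooden disc, bowl).

Things in the scene. Friction and masses are not known exactly. Their poses are not given: they have to be found in the camera images.
- rack: Rack, fixed: dark wooden base 150 (x) by 420 (y) by 12 mm. Origin: centre of its underside; +y is the slide direction, towards the cartridges. Yaw within 0.3 rad of the world's. Seven grey cartridges 105 mm wide, tops at z = 72 mm, stand from y = 45 to 200 mm, low clear panels beside them, a clear end panel (top z = 87 mm) behind. The end stop and its screw ride on the rest, on the line x = 0.
- endstop (a joint): Travel of the aluminium end stop along rack +y, m: starts 0 to 0.035; 0.070 = its plate touches the cartridges (hard stop). About 6 N friction, also when the screw is tight, so pressing hard away from the cartridges can push it back. Flat foot 100 mm wide, its top at z = 22 mm, with an upturned tail at the -y end and an upright plate 100 mm wide at the +y end.
- tail (a point): Middle of the top edge of the end stop's outer (-y) tail face, z = 49 mm; axes as the rack's. The face is upright, 100 mm wide, reaches down to z = 13 mm: push here from outside along rack +y. The tail is 10 mm thick. The screw axis lies 89 mm further along rack +y; the upright plate (top z = 63 mm) starts 55 mm beyond that axis and is 9 mm thick.
- wing_top (a point): On the axis of the black wing screw upright on the end stop (moves with it), at the wings' top edge, z = 59 mm. x axis: along the wings. Two flat wings, each reaching 48 mm from the axis, 10 mm thick, from z = 33 to 59 mm; hub radius 13 mm; the foot below at z = 22 mm. Closed fingertips have room all round the screw except on the cartridge side, where the plate is.
- wing (a joint): Turn of the wing screw, rad, growing clockwise from above. Starts 0.6 to 2.6; tight at 6.283 (hard stop), where the wings lie along the rack's x. In the rack frame the wings point at minus this angle from rack +x, and opposite. About 0.06 N m friction; stays where it is left, does not rise or sink.
- cartridge: Loose grey cartridge, 70 x 100 x 20 mm, lying flat beyond the rack; origin at the centre of its underside. Leave alone.
- die: Loose white die, 22 mm; origin under its centre; stands on the robot's side of the rack. Leave alone.
- token: Loose wooden disc, 36 mm across, 12 mm high; origin under its centre; on the robot's side of the rack. Leave alone.
- key_bowl: Loose blue ceramic bowl, 110 mm across, 50 mm high; origin under its base; to the right of the rack seen from the robot. Leave alone.

How it is judged:
On the way, in this order (a step that is already met when the one before it is completed fails the run):
1. the end stop is pushed up against the cartridges while the screw is still loose (value of joint endstop above 0.066 m and value of joint wing below 4 rad), for 0.2 s.
2. the wing screw is turned clockwise to its stop (value of joint wing above 6.1 rad and value of joint endstop above 0.063 m), for 0.2 s.
At the end, for the whole second after the job is handed in: The end stop is within 7 mm of the cartridges, the wing screw is within 0.18 rad (10 degrees) of its clockwise stop and at rest (all of step 2 and velocity of joint wing between -0.05 and 0.05 rad/s); the robot touches nothing.
It fails at once if the wings are pinched (fingers press on both sides of the wings at once) ((contact force between the fingers and wing_c2 above 1 N or contact force between the fingers and wing_c3 above 1 N) and (contact force between the fingers and wing_c4 above 1 N or contact force between the fingers and wing_c5 above 1 N)).
It fails at once if the end stop is pinched (fingers press on both sides of its tail or plate at once) ((contact force between the fingers and endstop_c3 above 1 N or contact force between the fingers and endstop_c4 above 1 N) and (contact force between the fingers and endstop_c5 above 1 N or contact force between the fingers and endstop_c6 above 1 N)).
It fails at once if a loose thing round the rack (cartridge, die, disc, bowl) is shifted or lifted by more than 20 mm (distance of any of cartridge, die, token, key_bowl from where it was at the start of the episode above 0.02 m).
It also fails if it takes over 54 s, if anything falls off the work surface, if the arm or the gripper's body presses on something with over 40 N, if the wrist force passes 120 N, or if a joint passes its speed limit or range.

## Robot

A 6-joint arm with a two-finger parallel gripper is mounted at the origin on the work surface. World frame = base frame: x ahead of the robot, y to its left, z up, the work surface at z = 0. Lengths are in m, angles in rad, forces in N, time in s.
With the tool pointing down it reaches from about 0.25 to 0.725 m from the base axis. Payload 9.7 kg.
Tool frame: the origin (TCP) lies midway between the tips of the shut fingers; the grasp point (between the pads) lies 19 mm behind it; x points along the fingers, y is the direction in which the jaws open and shut, and the axes are right-handed (so a half turn about x gives the same grasp; the last joint's range is limited). The gripper opens to 85 mm and grips with 20 to 120 N. Pads are 22 mm wide; open, the fingers measure 114 mm over their backs; the gripper's body (76 mm by 85 mm) begins 54 mm behind the grasp point. The pads swing forward as they close: fully open they stand 13 mm farther back than shut.
Start: joints at [-1.197, 0.087, 0.176, 1.66, 0, 1.571], TCP at [0.201, -0.512, 0.197] pointing down, gripper open.
Joint ranges: [-3.13, 3.13], [-0.85, 1.81], [-1.15, 1.24], [-2.2, 2.28], [-1.44, 1.52], [-3.14, 3.14]. Speed limits (rad/s): [2.22, 2.22, 2.57, 3.14, 3.14, 3.14].

## Interface

Orientations are given as a rotation vector (axis times angle).
In Python, from rig import robot, get_image gives the robot as it stands. Calls block until the motion is done:
- robot.move_pose(position, orientation): joint-space move of the TCP to a pose.
- robot.servo_line(position, speed=0.15, orientation=None, f_stop=None): straight line of the TCP; orientation=None keeps the orientation; speed is the mean speed in m/s. With f_stop (N) it stops when the force on the tool has changed by that much, and returns True; else False.
- robot.move_joints(angles): joint-space move.
- robot.open_jaws() and robot.grab(): open the fingers fully, or close them until they stop; the grip force is fixed at half the most.
- robot.pause(seconds).
- robot.ik(position, orientation): joint angles nearest the present ones, or None.
- get_image(name): name is "side" or "top" or "wrist"; returns a dict with "color" (480x640x3 uint8, red, green, blue), "depth" (480x640 float32, m along the optical axis (not along the pixel's ray), 0 where there is no reading), "intrinsics" (3x3 intrinsics, pixels), "k1" (the pictures are not rectified: a ray, as slopes to the right and down, at radius r is drawn at 1 + k1 r^2 times it, then the intrinsics apply), "position" and "rotation" of the camera in the world. Camera axes: x right, y up, looking along -z (the intrinsics and any distortion apply to the point x, -y, -z); pixel columns grow to the right and rows downward; lengths in m; the calibration is good to about 2 mm. A picture is of the moment at which its call begins.
A pose or a line that the arm cannot do raises robot.MotionError and nothing moves.
- robot.sign_off(): hands the job in, once; it reports no verdict.
Readings, each from a call of its own:
- robot.get_time(): time.
- robot.get_joint_positions(): joint angles.
- robot.get_joint_velocities(): joint speeds.
- robot.get_effort(): joint torques, N m.
- robot.get_tcp_pos(): TCP position.
- robot.get_orientation(): TCP orientation.
- robot.get_contact_force(): force on the tool from outside, world axes, zero at the start.
- robot.get_wrist_torque(): the same for the moment, N m.
- robot.get_finger_gap(): opening from 0.0 (shut) to 1.0 (fully open).
Only numpy, scipy, OpenCV 4.12 (cv2) and the standard library are available. Lean on these libraries where they do the work, as an engineer would, in place of code of your own. Each camera call takes 0.05 s, during which the arm holds its last target.

## Working session

There is one attempt and no reset: what is moved stays moved. The work goes in short steps, each a Python script; the robot and the scene stay as the last script left them, time stands still between calls to the robot, and variables do not carry over. Pictures are saved under pics/ and viewed, and the job is handed in when it is done.

```bash
mkdir -p pics; ls
cat > h.py <<'E'
import numpy as np, cv2
from rig import robot, get_image
from scipy.spatial.transform import Rotation as R
def save(name,fn):
    im=get_image(name); cv2.imwrite('pics/'+fn+'.png',im['color'][:,:,::-1]); np.save('pics/'+fn+'.npy',im,allow_pickle=True); return im
def load(fn): return np.load('pics/'+fn+'.npy',allow_pickle=True).item()
def ray(im,u,v):
    K=np.array(im['intrinsics']); d=np.array([im['k1'],0,0,0,0],float)
    p=cv2.undistortPoints(np.array([[[u,v]]],float),K,d)[0,0]
    Rm=np.array(im['rotation']); 
    if Rm.shape!=(3,3): Rm=R.from_rotvec(Rm).as_matrix() if Rm.size==3 else R.from_quat(Rm).as_matrix()
    return np.array(im['position']), Rm@np.array([p[0],-p[1],-1])
def onz(im,u,v,z):
    o,d=ray(im,u,v); return o+d*(z-o[2])/d[2]
def dep(im,u,v):
    o,d=ray(im,u,v); return o+d*im['depth'][int(round(v)),int(round(u))]
E
python3 - <<'E'
from h import *
for n in['top','side']:
    im=save(n,n+'0'); print(n,im['position'],im['rotation'],im['intrinsics'],im['k1'])
print(robot.get_time(),robot.get_orientation(),robot.get_finger_gap())
E
```

```text
pics
top [ 0.46300564 -0.0506966   0.80775444] [ 0.10055706 -0.08957858 -1.56095207] [[471.4454272   0.        329.0584845]
 [  0.        471.4454272 234.27021  ]
 [  0.          0.          1.       ]] -0.043357645059999374
side [0.43881063 0.65680194 0.73702786] [ 0.08100275 -1.19044774 -2.72902514] [[620.31643618   0.         325.59205927]
 [  0.         620.31643618 247.1987472 ]
 [  0.           0.           1.        ]] -0.014991896658811163
0.1 [ 2.01740864  0.38280118 -2.01785988] 0.9970896946478537
```

View pics/top0.png

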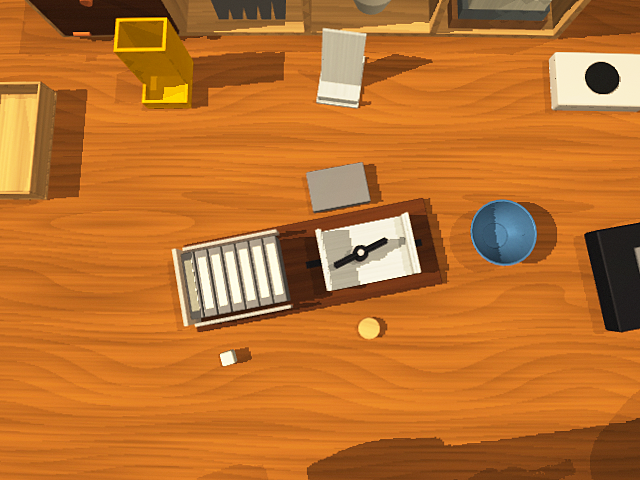

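View pics/side0.png

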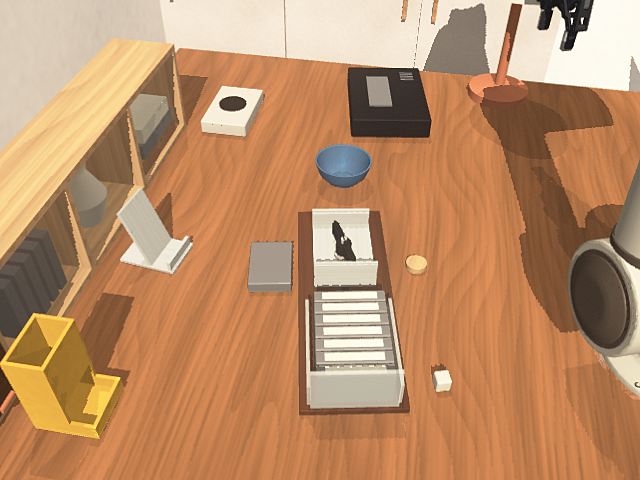

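Run:
```python
import cv2
a=cv2.imread('pics/top0.png')[190:340,165:455]
cv2.imwrite('pics/c0.png',cv2.resize(a,None,fx=2.7,fy=2.7,interpolation=cv2.INTER_CUBIC))
b=cv2.imread('pics/top0.png')[205:300,300:440]
cv2.imwrite('pics/c1.png',cv2.resize(b,None,fx=5.5,fy=5.5,interpolation=cv2.INTER_CUBIC))
```

```text
(no output)
```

View pics/c0.png

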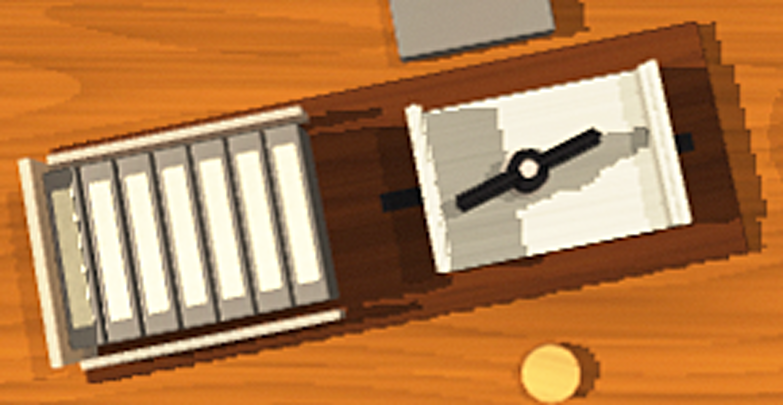

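View pics/c1.png

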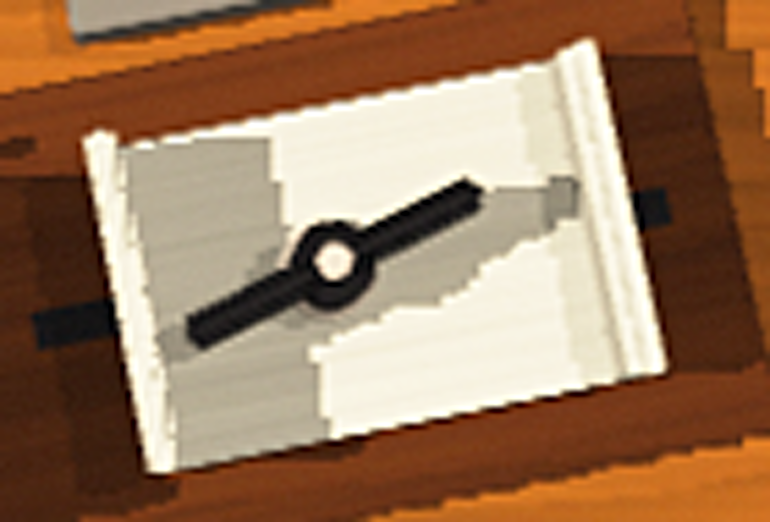

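```bash
cat >> h.py <<'E'
def C(im,x,y,z,s=5.5,o=(300,205)): return onz(im,(x+.5)/s-.5+o[0],(y+.5)/s-.5+o[1],z)
E
python3 - <<'E'
from h import *
im=load('top0')
P=lambda *a:C(im,*a)
t1,t2=P(597,40,.049),P(664,372,.049); p1,p2=P(85,138,.063),P(152,473,.063)
w=P(334,260,.059);e1=P(477,190,.059);e2=P(191,340,.059)
for n,a in dict(t1=t1,t2=t2,p1=p1,p2=p2,w=w,e1=e1,e2=e2).items(): print(n,a.round(4))
tm=(t1+t2)/2;pm=(p1+p2)/2
print(np.linalg.norm(t1-t2),np.linalg.norm(p1-p2),np.linalg.norm(e1-e2), tm,pm)
d=t1-t2; print('x axis yaw tail',np.arctan2(d[1],d[0]));d=p1-p2; print('plate',np.arctan2(d[1],d[0]))
d=pm-tm; print('y axis yaw',np.arctan2(-d[0],d[1]),np.linalg.norm(d[:2]), 'hub-tail',np.linalg.norm((w-tm)[:2]))
d=e1-e2; print('wing ang',np.arctan2(d[1],d[0]))
# rack base corners etc via c0 scale 2.7
Q=lambda x,y,z:C(im,x,y,z,2.7,(165,190))
c=[Q(20,158,.087),Q(52,366,.087)];print('endpanel',c)
b=[Q(697,22,.012),Q(745,255,.012)];print('base -y corners',b,np.linalg.norm(b[0]-b[1]))
c=[Q(298,125,.072),Q(337,297,.072)];print('cart front edge',c)
for uv in [(228,358),(369,328),(504,233),(340,187)]: print(uv,dep(im,*uv))
for u,v in[(375,250),(350,258),(361,253),(417,246)]: print(dep(im,u,v))
E
```

```text
t1 [ 0.5932 -0.1737  0.049 ]
t2 [ 0.495  -0.1921  0.049 ]
p1 [ 0.5609 -0.0227  0.063 ]
p2 [ 0.4646 -0.043   0.063 ]
w [ 0.5263 -0.0951  0.059 ]
e1 [ 0.547  -0.1366  0.059 ]
e2 [ 0.5029 -0.0538  0.059 ]
0.09983584515791066 0.09838048322874497 0.09382499286877631 [ 0.54409505 -0.1829069   0.049     ] [ 0.51274839 -0.03283746  0.063     ]
x axis yaw tail 0.18569487820958105
plate 0.20725222971651389
y axis yaw 0.2059202726166247 0.15330835342397642 hub-tail 0.08960158591729515
wing ang -1.0807564170547934
endpanel [array([0.52728432, 0.19712824, 0.087     ]), array([0.41018501, 0.17362202, 0.087     ])]
base -y corners [array([ 0.62412832, -0.20529252,  0.012     ]), array([ 0.47683865, -0.23294066,  0.012     ])] 0.14986216355809318
cart front edge [array([0.54925036, 0.03978023, 0.072     ]), array([0.45008705, 0.01525482, 0.072     ])]
(228, 358) [0.35332284 0.11910105 0.02150007]
(369, 328) [ 0.40339499 -0.11241576  0.01194209]
(504, 233) [ 0.56525438 -0.34618673  0.00430065]
(340, 187) [ 0.64027296 -0.06277838  0.01980627]
[ 0.53287722 -0.12195979  0.02054289]
[ 0.51650076 -0.07873601  0.05766976]
[ 0.52465138 -0.09627951  0.05725151]
[ 0.54092821 -0.19397553  0.0122479 ]
```

```bash
cat >> h.py <<'E'
YAW=0.20
XD=np.array([np.cos(YAW),np.sin(YAW),0]);YD=np.array([-np.sin(YAW),np.cos(YAW),0])
def ori(psi): # psi: jaw-direction angle in rack frame
    a=psi+YAW; x=np.array([0,0,-1.]);y=np.array([np.cos(a),np.sin(a),0]);return R.from_matrix(np.c_[x,y,np.cross(x,y)]).as_rotvec()
AX=np.array([.513,-.0316,0])
def at(th,off,r=.034,z=.036):
    u=np.cos(th)*XD+np.sin(th)*YD; tr=-np.sin(th)*XD+np.cos(th)*YD
    p=AX+r*u+off*tr; p[2]=z; return p
E
python3 - <<'E'
from h import *
for k in np.arange(-1.57,4.8,.785):
    q=robot.ik(AX+[0,0,.1],ori(k)); print(round(k,2),None if q is None else np.round(q,2))
pre=np.array([.5441,-.1829,0])-.04*YD
print(pre,robot.get_joint_positions())
robot.grab()
robot.move_pose(pre+[0,0,.13],ori(0)); print(robot.get_time(),np.round(robot.get_joint_positions(),2),robot.get_finger_gap())
save('side','side1');save('top','top1')
E
```

```text
-1.57 [-0.06 -0.01 -0.11  1.47  0.    2.88]
-0.78 [-0.06 -0.01 -0.11  1.47 -0.    2.09]
0.0 [-0.06 -0.01 -0.11  1.47  0.    1.31]
0.78 [-0.06 -0.01 -0.11  1.47  0.    0.52]
1.57 [-0.06 -0.01 -0.11  1.47  0.   -0.26]
2.36 [-0.06 -0.01 -0.11  1.47  0.   -1.05]
3.14 [-0.06 -0.01 -0.11  1.47 -0.   -1.83]
3.92 [-0.06 -0.01 -0.11  1.47  0.   -2.62]
4.71 [-0.06 -0.01 -0.11  1.47  0.    2.88]
[ 0.55204677 -0.22210266  0.        ] [-1.19698611e+00  8.74084400e-02  1.75162407e-01  1.65979576e+00
  1.18955347e-05  1.57081272e+00]
2.55 [-0.38  0.18  0.15  1.54 -0.    0.99] -0.002015939898005055
```

View pics/side1.png

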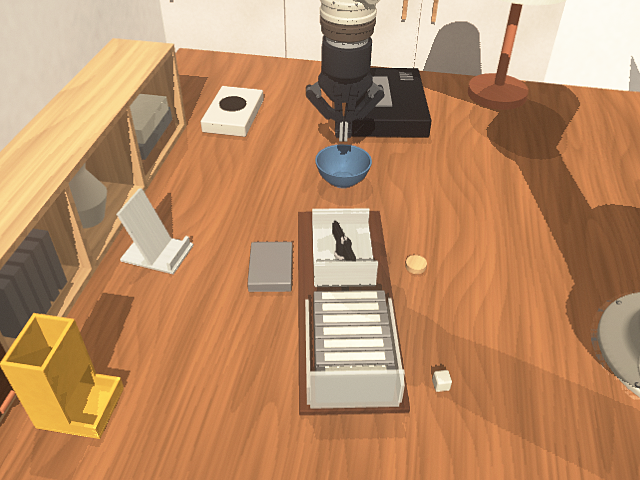

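The gripper is shut behind the tail (tips near side pixel (343,140)), clear of the bowl. Pushing now.

Run:
```python
from h import *
pre=np.array([.5441,-.1829,0])-.04*YD
robot.servo_line(pre+[0,0,.03],speed=.1); f0=np.array(robot.get_contact_force())
s=robot.servo_line(pre+[0,0,.03]+.065*YD,speed=.06,f_stop=25)
print(s,robot.get_tcp_pos())
if not s:
    s=robot.servo_line(pre+[0,0,.03]+.115*YD,speed=.04,f_stop=22); print(s)
p=np.array(robot.get_tcp_pos()); print(p,((p-pre)@YD),np.array(robot.get_contact_force())-f0,robot.get_time())
robot.pause(.4)
save('top','top2')
robot.servo_line(p-.02*YD,speed=.1)
p=np.array(robot.get_tcp_pos());p[2]=.15;robot.servo_line(p,speed=.15)
im=save('top','top3');print(robot.get_time())
b=im['color'][200:310,260:420,::-1]
cv2.imwrite('pics/c3.png',cv2.resize(b,None,fx=5,fy=5,interpolation=cv2.INTER_CUBIC))
```

```text
False [ 0.53919478 -0.15866922  0.02996315]
False
[ 0.52922971 -0.10956809  0.02998253] 0.11482442086628634 [-0.18716845 -0.71915651 -0.253061  ] 6.4333
8.2333
```

View pics/c3.png

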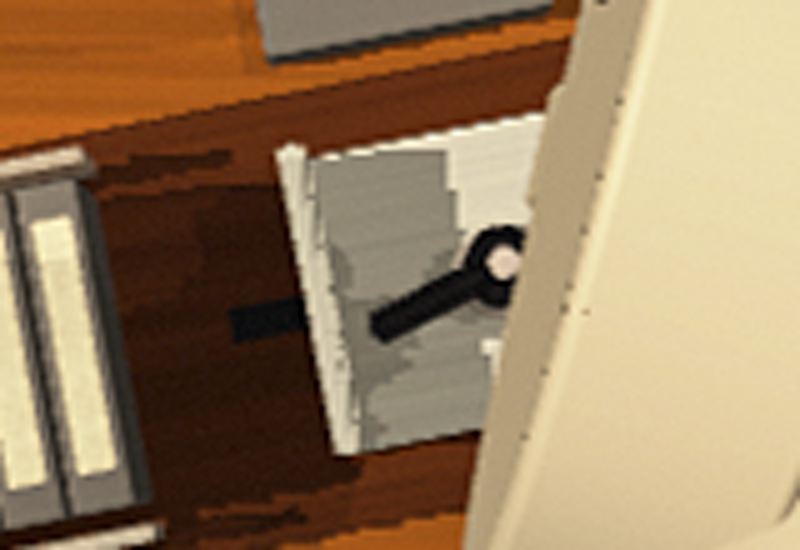

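Run:
```python
from h import *
im=save('side','side3')
print(robot.get_tcp_pos(), robot.get_contact_force())
```

```text
[ 0.53264551 -0.12953202  0.14876641] [ 0.05606738 -1.16216204  0.37953881]
```

View pics/side3.png

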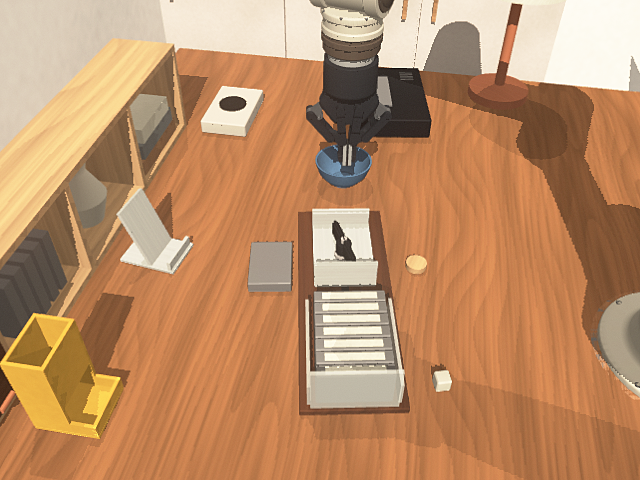

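View pics/top2.png

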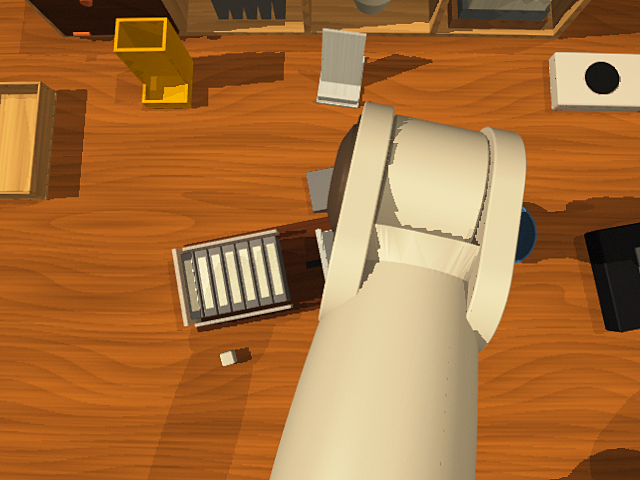

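View pics/top1.png

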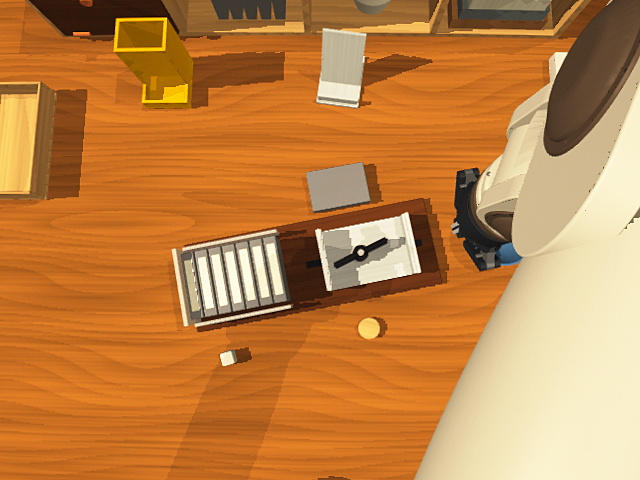

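```bash
cat >> h.py <<'E'
def proj(im,P):
    Rm=R.from_rotvec(im['rotation']).as_matrix(); c=Rm.T@(np.array(P)-im['position']); c=c*[1,-1,-1]
    return cv2.projectPoints(c.reshape(1,3),np.zeros(3),np.zeros(3),np.array(im['intrinsics']),np.array([im['k1'],0,0,0,0]))[0].ravel()
E
python3 - <<'E'
from h import *
t=robot.get_tcp_pos()
s3,t3,t1=load('side3'),load('top3'),load('top1')
print('side tcp',proj(s3,t),'top',proj(t3,t), 'top1',proj(t1,[.552,-.222,.13]))
for n,P in dict(hub=[.5263,-.0951,.059],bowl=[.565,-.346,.05],token=[.4034,-.1124,.012],die=[.3533,.1191,.022]).items(): print(n,proj(s3,P),proj(load('top0'),P))
for uv in[(343,240),(416,264),(442,380),(345,150),(347,172)]: print(uv,dep(s3,*uv))
print(robot.get_joint_positions())
a=s3['color'][100:300,270:430,::-1];cv2.imwrite('pics/c4.png',cv2.resize(a,None,fx=3,fy=3))
E
```

```text
side tcp [346.14122422 179.05988826] top [388.61905098 242.19090891] top1 [450.62271328 230.72992743]
hub [344.81681433 236.13388831] [360.32616827 251.87260322]
bowl [344.05676448 152.51410344] [513.98350618 229.68538781]
token [417.35171887 259.25664328] [368.99322502 327.99954031]
die [443.53018366 371.92667322] [227.93342641 358.05664592]
(343, 240) [ 0.52800528 -0.08685109  0.05752374]
(416, 264) [ 0.40483871 -0.10198138  0.01058314]
(442, 380) [0.35459324 0.13098138 0.01909991]
(345, 150) [ 0.53476172 -0.11570256  0.21244286]
(347, 172) [ 0.55719319 -0.34409125  0.00584104]
[-2.38577764e-01  7.16529400e-02  6.65334149e-02  1.56758360e+00
  3.83360843e-05  1.13221288e+00]
```

View pics/c4.png

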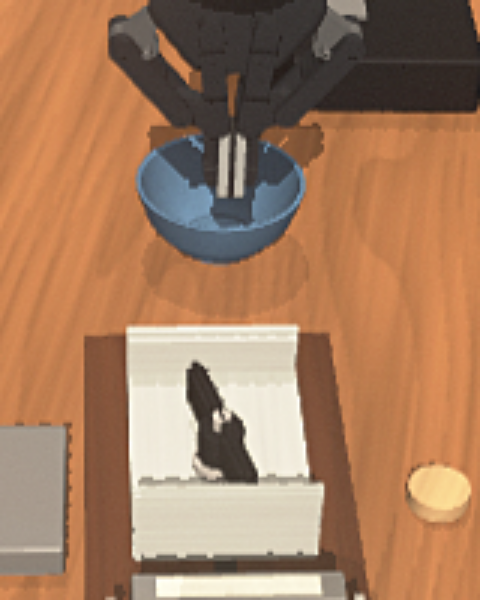

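Run:
```python
from h import *
s3=load('side3')
for v in range(140,178,3): print(v,[dep(s3,u,v).round(3) for u in (343,346,350)])
t2=load('top2')
robot_now=robot.get_tcp_pos(); print(robot_now)
im=save('wrist','wr3'); print(im['position'],im['rotation'])
t4=save('top','top4'); save('side','side4')
```

```text
140 [array([ 0.538, -0.113,  0.231]), array([ 0.534, -0.119,  0.228]), array([ 0.528, -0.117,  0.23 ])]
143 [array([ 0.538, -0.113,  0.226]), array([ 0.534, -0.12 ,  0.222]), array([ 0.528, -0.115,  0.226])]
146 [array([ 0.538, -0.117,  0.218]), array([ 0.534, -0.116,  0.22 ]), array([ 0.528, -0.116,  0.22 ])]
149 [array([ 0.538, -0.114,  0.215]), array([ 0.533, -0.115,  0.215]), array([ 0.527, -0.117,  0.215])]
152 [array([ 0.537, -0.112,  0.211]), array([ 0.533, -0.116,  0.209]), array([ 0.527, -0.116,  0.21 ])]
155 [array([ 0.537, -0.114,  0.205]), array([ 0.533, -0.114,  0.205]), array([ 0.527, -0.114,  0.206])]
158 [array([ 0.537, -0.115,  0.199]), array([ 0.533, -0.117,  0.198]), array([ 0.527, -0.117,  0.199])]
161 [array([ 0.537, -0.113,  0.194]), array([ 0.533, -0.12 ,  0.19 ]), array([ 0.526, -0.116,  0.194])]
164 [array([ 0.537, -0.113,  0.189]), array([ 0.532, -0.116,  0.187]), array([ 0.526, -0.115,  0.188])]
167 [array([ 0.567, -0.352,  0.011]), array([ 0.561, -0.355,  0.009]), array([ 0.553, -0.355,  0.011])]
170 [array([ 0.566, -0.351,  0.005]), array([ 0.56 , -0.347,  0.008]), array([ 0.552, -0.347,  0.009])]
173 [array([ 0.565, -0.34 ,  0.005]), array([ 0.559, -0.343,  0.004]), array([ 0.551, -0.341,  0.007])]
176 [array([ 0.556, -0.272,  0.048]), array([ 0.55 , -0.273,  0.048]), array([ 0.543, -0.276,  0.047])]
[ 0.53264551 -0.12953202  0.14876641]
[ 0.5189935  -0.06055192  0.32634547] [-0.28048255 -0.02677612  0.20011694]
```

View pics/wr3.png

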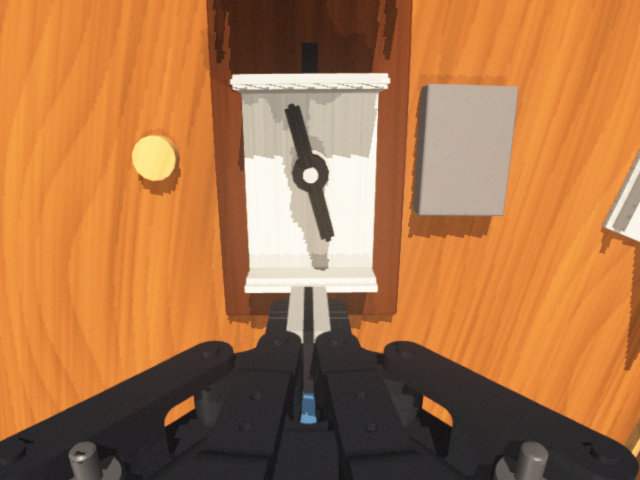

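View pics/top4.png

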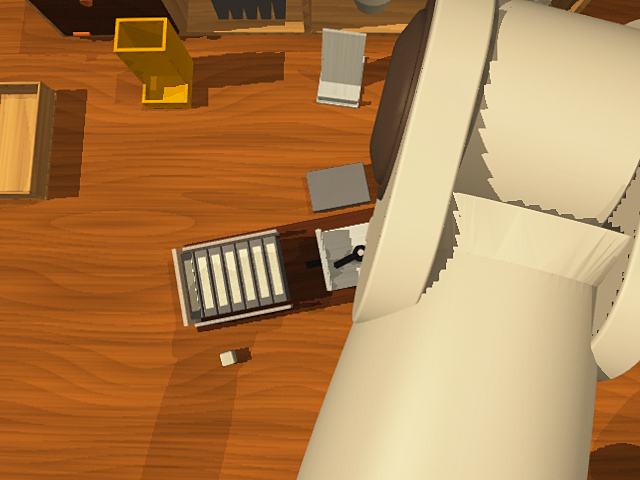

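Run:
```python
from h import *
w=load('wr3'); print(w['k1'],w['intrinsics'][0])
print('tcp in wrist',proj(w,[.53265,-.12953,.14877]))
for uv in[(300,300),(317,300),(300,291),(308,280),(310,150),(313,165),(154,157),(470,140),(300,320)]: print(uv,dep(w,*uv).round(4), w['depth'][uv[1],uv[0]])
a=w['color'][240:360,230:390,::-1];cv2.imwrite('pics/c5.png',cv2.resize(a,None,fx=5,fy=5))
```

```text
-0.08018594423288047 [398.18530116   0.         308.02093653]
tcp in wrist [307.74344588 274.55428316]
(300, 300) [ 0.528  -0.1194  0.2002] 0.13770732
(317, 300) [ 0.5337 -0.1182  0.2002] 0.1376908
(300, 291) [ 0.5278 -0.1196  0.1921] 0.14547125
(308, 280) [ 0.5416 -0.1737  0.046 ] 0.30137113
(310, 150) [ 0.5235 -0.0781  0.0563] 0.264447
(313, 165) [ 0.5277 -0.088   0.0508] 0.2726714
(154, 157) [ 0.4044 -0.1102  0.0114] 0.309855
(470, 140) [ 0.642  -0.0478  0.0194] 0.2980716
(300, 320) [ 0.5283 -0.1194  0.2145] 0.12400061
```

View pics/c5.png

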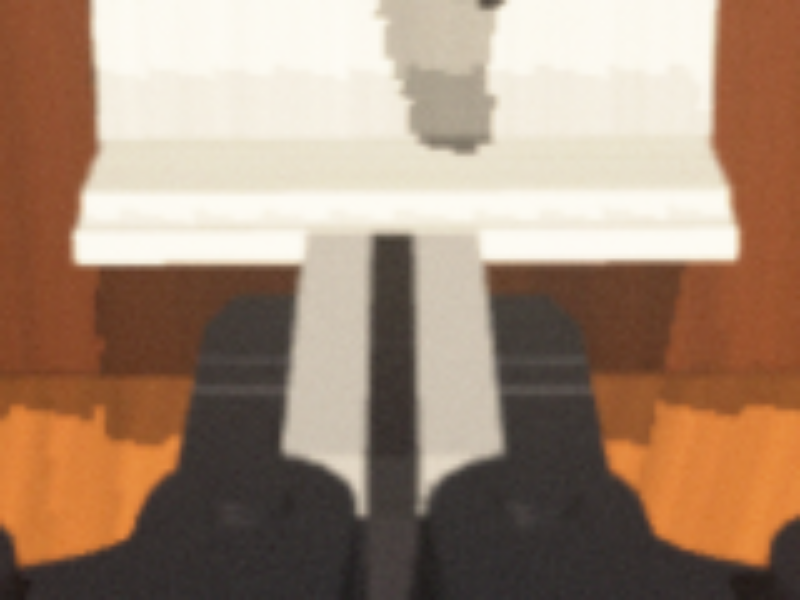

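The tool swept over the end stop without touching it. Both the wrist and side views put the real fingertips about 38 mm above the reported TCP (pad ends at wrist pixel row 286 give z≈0.188, reported 0.149). I'll calibrate that with a guarded touch on the fixed base just behind the tail.

Run:
```python
from h import *
pre=np.array([.5441,-.1829,0])-.026*YD
robot.servo_line(pre+[0,0,.14],speed=.15)
robot.servo_line(pre+[0,0,.02],speed=.15,f_stop=6)
print(robot.get_tcp_pos()); f0=np.array(robot.get_contact_force())
s=robot.servo_line(pre+[0,0,-.04],speed=.04,f_stop=5)
print(s,robot.get_tcp_pos(),np.array(robot.get_contact_force())-f0,robot.get_time())
save('side','side5');save('wrist','wr5')
```

```text
[ 0.54988398 -0.20843432  0.02117268]
True [ 0.54907115 -0.20830485 -0.02230865] [-1.17421597  1.53911181  6.03393113] 11.0833
```

View pics/wr5.png

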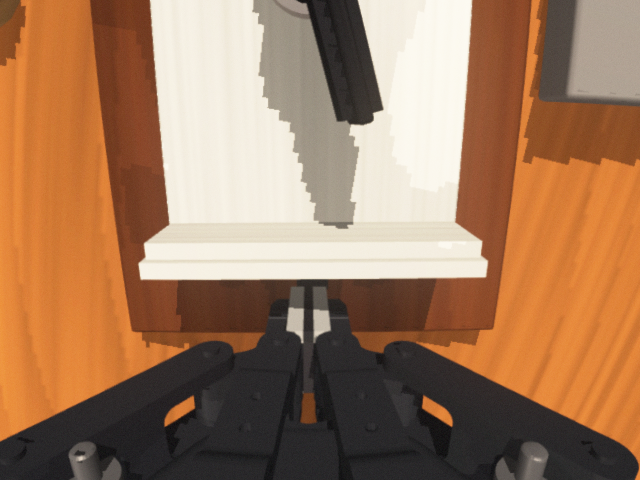

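View pics/side5.png

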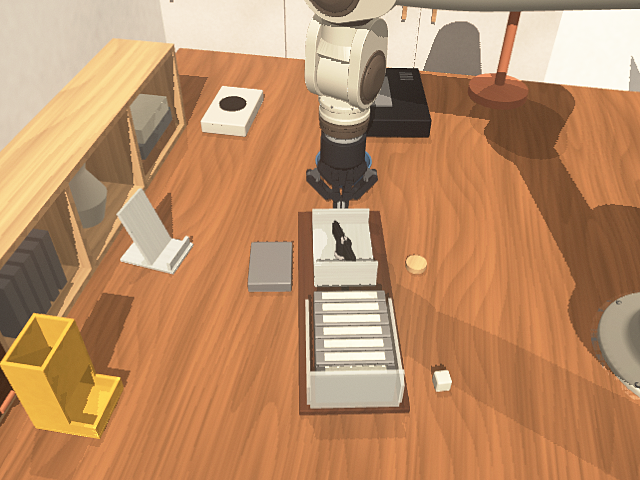

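Run:
```python
from h import *
w=load('wr3')
for uv in[(212,352),(405,352),(280,305),(335,305),(90,455),(30,450)]: print(uv,(dep(w,*uv)-[.5326,-.1295,.184]).round(4))
pre=np.array(robot.get_tcp_pos()); pre[2]=-.005
robot.servo_line(pre,speed=.1); f0=np.array(robot.get_contact_force())
s=robot.servo_line(pre+.055*YD,speed=.07,f_stop=25); print(s,robot.get_tcp_pos(),np.array(robot.get_contact_force())-f0)
if not s:
    s=robot.servo_line(pre+.105*YD,speed=.04,f_stop=20); print(s)
p=np.array(robot.get_tcp_pos()); print(p,((p-pre)@YD),np.array(robot.get_contact_force())-f0,robot.get_time())
robot.pause(.2)
robot.servo_line(p-.012*YD,speed=.1)
p=np.array(robot.get_tcp_pos());p[2]=.07;robot.servo_line(p,speed=.15)
save('wrist','wr6');print(robot.get_time());save('side','side6')
```

```text
(212, 352) [-0.0268  0.0078  0.0524]
(405, 352) [0.0229 0.0172 0.0512]
(280, 305) [-0.011   0.0043  0.0109]
(335, 305) [0.0085 0.0084 0.0112]
(90, 455) [-0.0417  0.0034  0.0863]
(30, 450) [-0.0543  0.0001  0.0855]
False [ 0.5378407  -0.153693   -0.00518035] [-0.12714966  0.19812796  0.66055045]
True
[ 0.53345633 -0.13189914 -0.00489497] 0.07798521333699344 [ 0.12398909 -4.51248423  2.57946201] 13.175
14.35
```

View pics/wr6.png

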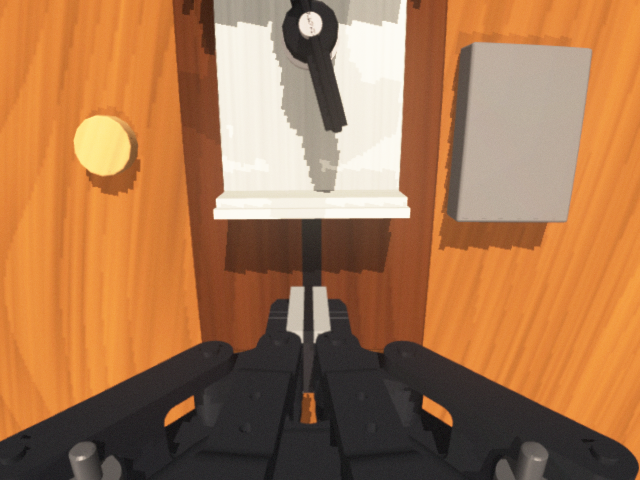

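View pics/side6.png

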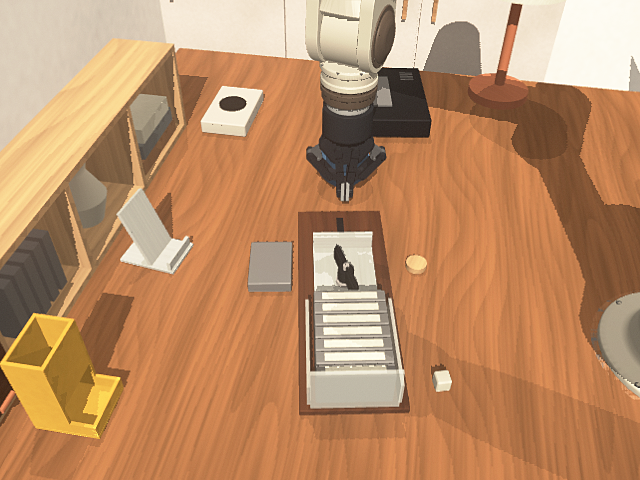

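Run:
```python
from h import *
w=load('wr6')
a,b=onz(w,214,209,.049),onz(w,410,209,.049);h=onz(w,311,24,.059);e=onz(w,337,128,.059)
print(a,b,np.linalg.norm(a-b),(a+b)/2,h,e)
w=load('wr3')
a,b=onz(w,244,289,.049),onz(w,377,289,.049);h=onz(w,310.5,175,.059)
print('before',a,b,np.linalg.norm(a-b),(a+b)/2,h)
# side: cartridge/plate view
s=load('side6');c=s['color'][215:315,290:400,::-1];cv2.imwrite('pics/c6.png',cv2.resize(c,None,fx=6,fy=6,interpolation=cv2.INTER_CUBIC))
# go over stroke-1 start, high
th=-1.28
p=at(th,.030,z=.09)
robot.move_pose(p,ori(th+np.pi/2)); w=save('wrist','wr7');print(robot.get_tcp_pos(),robot.get_time())
```

```text
[ 0.4829775  -0.12615978  0.049     ] [ 0.58078471 -0.10627074  0.049     ] 0.09980893502593982 [ 0.5318811  -0.11621526  0.049     ] [ 0.51448787 -0.03373432  0.059     ] [ 0.53498594 -0.07474265  0.059     ]
before [ 0.49541595 -0.18950826  0.049     ] [ 0.59401561 -0.16934034  0.049     ] 0.10064113149796373 [ 0.54471578 -0.1794243   0.049     ] [ 0.52710365 -0.09405531  0.059     ]
[ 0.55510166 -0.04729133  0.08917648] 14.9333
```

View pics/wr7.png

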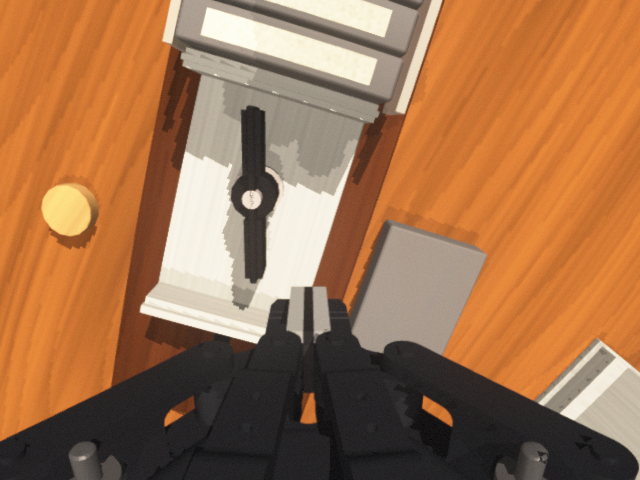

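View pics/c6.png

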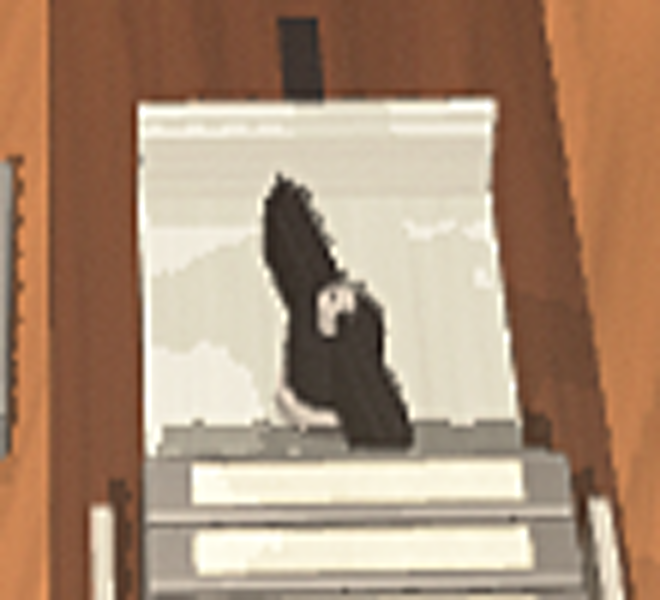

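The wrist view shows the plate flush against the cartridges (plate near pixels (185,55) to (378,115)). The end stop has moved about 64 mm, and the wing is still at about 1.28 rad. Starting the first stroke.

```bash
cat >> h.py <<'E'
AX=np.array([.5138,-.0327,0]); ZS=-.0045
def stroke(t0,t1,off=.016,step=.2,speed=.07,f=15):
    n=int(np.ceil(abs(t1-t0)/step))
    for th in np.linspace(t0,t1,n+1):
        s=robot.servo_line(at(th,off,z=ZS),speed=speed,orientation=ori(th+np.pi/2),f_stop=f)
        if s: print('stop at',th,robot.get_contact_force(),robot.get_tcp_pos()); return th
    return None
E
python3 - <<'E'
from h import *
th=-1.28
robot.servo_line(at(th,.030,z=.06),speed=.15,orientation=ori(th+np.pi/2))
s=robot.servo_line(at(th,.030,z=ZS),speed=.12,f_stop=10);print(s,robot.get_time())
if not s:
    r=stroke(th,-np.pi+.05); print(r,robot.get_time(),robot.get_contact_force())
    save('wrist','wr8')
E
```

```text
False 15.9667
None 19.65 [ 0.81196136 -0.40294472 -0.39765604]
```

View pics/wr8.png

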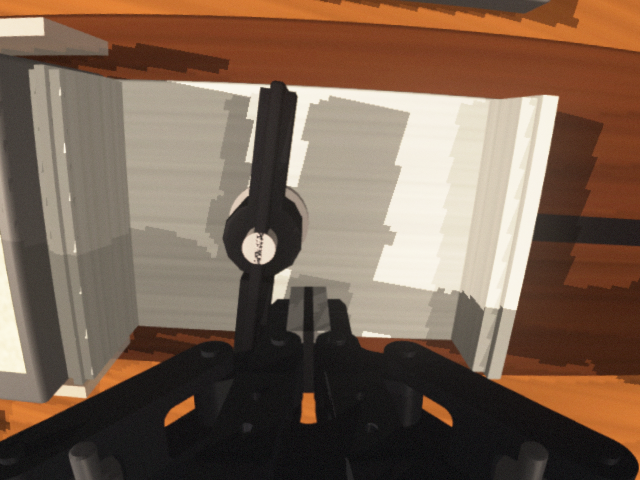

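The first stroke worked: the wings now lie roughly across the rack (pixels (280,90) to (245,340)). Second stroke on the other wing, up to the stop.

Run:
```python
from h import *
th=-np.pi+.05
robot.servo_line(at(th,.028,z=ZS),speed=.1)
robot.servo_line(at(th,.028,z=.05),speed=.15)
q=robot.ik(at(.05,.032,z=.05),ori(np.pi/2+.05)); print(np.round(q,2))
robot.move_pose(at(.05,.032,z=.05),ori(np.pi/2+.05)); print(robot.get_time(),robot.get_joint_positions()[5])
save('wrist','wr9')
```

```text
[ 0.01  0.05 -0.14  1.37  0.   -0.24]
23.0167 -0.23702237515150462
```

View pics/wr9.png

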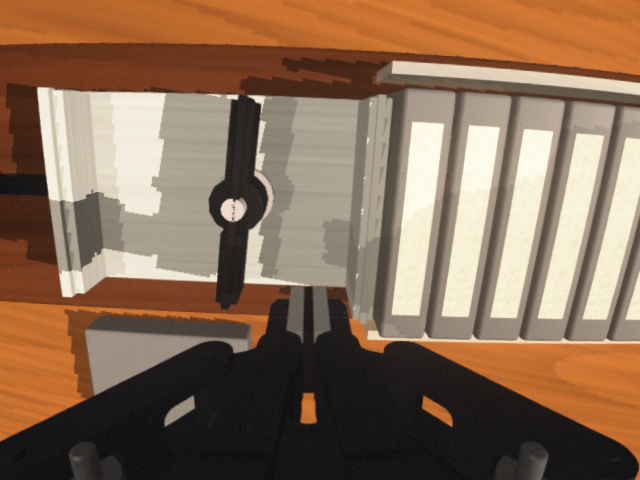

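Run:
```python
from h import *
s=robot.servo_line(at(.05,.032,z=ZS),speed=.12,f_stop=8);print(s,robot.get_time())
if not s:
    r=stroke(0.05,-np.pi+.35,step=.21,speed=.08); print(r,robot.get_time(),robot.get_contact_force())
    if r is None:
        r=stroke(-np.pi+.35,-np.pi-.25,step=.1,speed=.03,f=8); print(r,robot.get_time(),robot.get_contact_force(),robot.get_tcp_pos())
    robot.pause(.3); save('wrist','wr10'); print(robot.get_contact_force())
```

```text
False 23.6667
None 28.9167 [-0.01317986  0.85144248 -0.13969167]
stop at -3.04873551073265 [ 3.06370513 -3.12196631  1.13951485] [ 0.48628009 -0.0589324  -0.00454942]
-3.04873551073265 29.8917 [ 3.06370513 -3.12196631  1.13951485] [ 0.48628009 -0.0589324  -0.00454942]
[ 2.49674355 -3.99047152  3.14103054]
```

View pics/wr10.png

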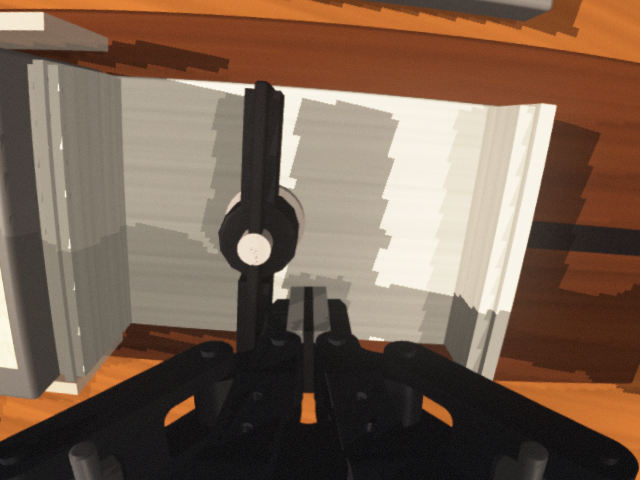

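Run:
```python
from h import *
th=-3.0487
p=np.array(robot.get_tcp_pos())
s=robot.servo_line(p+.012*YD,speed=.03,f_stop=12); q=np.array(robot.get_tcp_pos());print(s,(q-p)@YD,robot.get_contact_force())
robot.pause(.3)
robot.servo_line(q-.016*YD,speed=.1)
q=np.array(robot.get_tcp_pos());q[2]=.09;robot.servo_line(q,speed=.15)
p=AX-.16*YD;p[2]=.1
robot.move_pose(p,ori(0));w=save('wrist','wr11');save('side','side11');print(robot.get_time())
```

```text
True -0.00021912870507647604 [ 1.37656961 -6.4580084   1.62462882]
33.45
```

View pics/wr11.png

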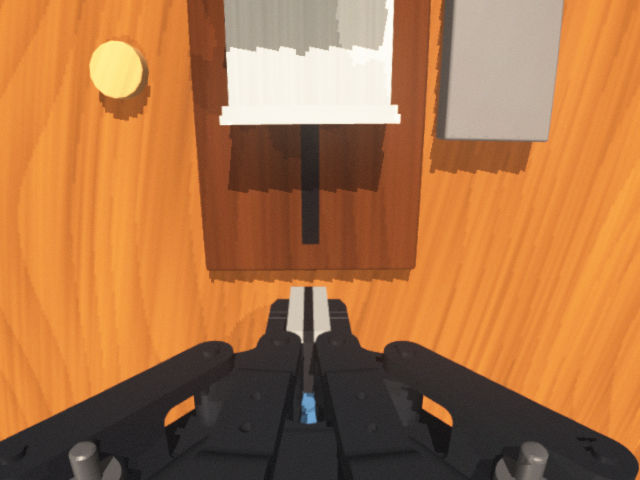

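Run:
```python
from h import *
p=AX-.075*YD;p[2]=.15
robot.servo_line(p,speed=.2,orientation=ori(0));w=save('wrist','wr12');print(robot.get_time())
```

```text
34.1417
```

View pics/wr12.png

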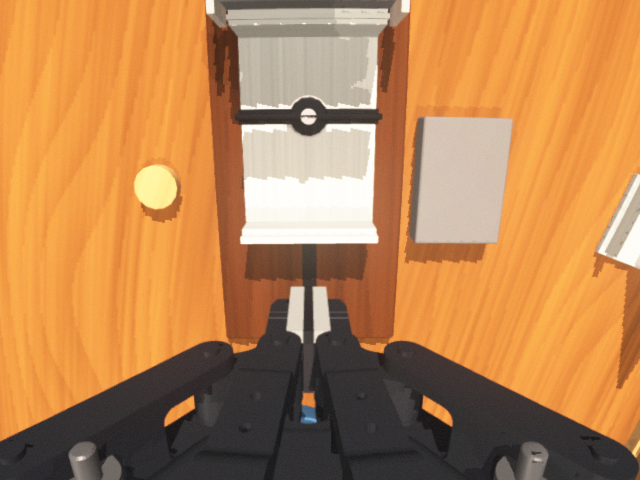

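Run:
```python
from h import *
w=load('wr12')
a,b=onz(w,241,239,.049),onz(w,378,239,.049);e1=onz(w,237,117,.059);e2=onz(w,381,117,.059)
ang=lambda d:np.arctan2(d[1],d[0])
print((a+b)/2,ang(b-a),ang(e2-e1),np.linalg.norm(e2-e1),(e1+e2)/2, dep(w,156,187),dep(w,460,180))
c=w['color'][0:150,200:420,::-1];cv2.imwrite('pics/c12.png',cv2.resize(c,None,fx=3.6,fy=3.6))
```

```text
[ 0.53246267 -0.11803559  0.049     ] 0.20174793885088604 0.20193468975751347 0.09377590065803278 [ 0.51481646 -0.03401899  0.059     ] [ 0.40493252 -0.11070446  0.01230649] [ 0.64034661 -0.05582222  0.01895043]
```

View pics/c12.png

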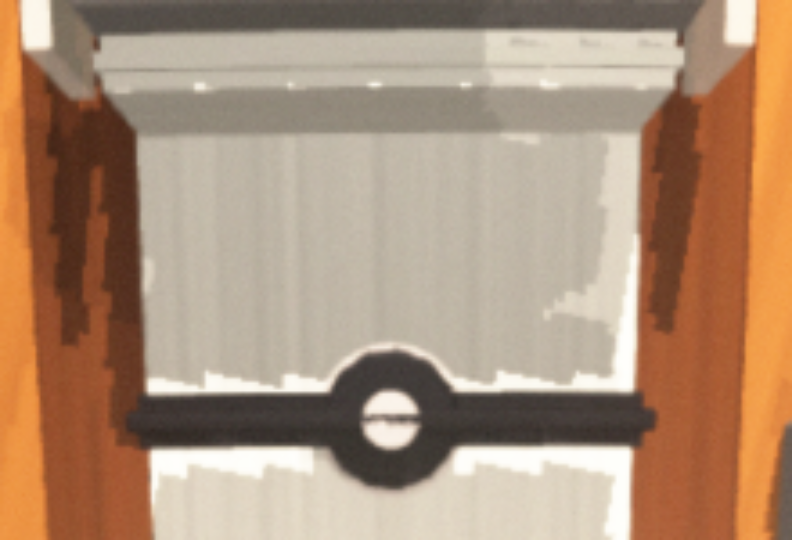

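The wings are parallel to the rack's x (0.202 rad against 0.202 for the tail edge), the plate is flush with the cartridges, and the tool is clear. Handing in.

Run:
```python
from h import *
print(robot.get_contact_force(),robot.get_time()); robot.sign_off()
```

```text
[ 0.41431251 -0.17543884 -0.8824017 ] 34.1417
the job is handed in; nothing more can be done
```

The end stop is pushed up against the cartridges and the wing screw is turned clockwise to its stop. I handed the job in at 34.1 s of the 54 s allowed; no verdict is reported.

**What I did:** With the fingers shut, I pushed the tail about 64 mm along the slot until a 20 N force stop. Two strokes of the wings then took the screw from about 1.28 rad to its stop, where a further 12 N push moved it no more.

**Last checks:**
- **Wings:** in the last wrist picture they lie along the rack's x, at 0.202 rad, the same as the tail edge.
- **End stop:** the plate looks flush with the cartridges. The tail measured about 2 mm further back than right after the push, which is within measuring error.
- **Loose things:** the disc and cartridge were at their starting spots, within a few mm allowing for the camera errors below. I did not re-measure the die and bowl at the end, but the tool never came near them.
- **Robot:** the gripper was clear of everything at hand-in.

**What failed or disagreed:**
- **First push missed:** it passed over the end stop without moving it, because the real fingertips sit about 35 mm higher than the reported TCP. I saw this in the wrist and side pictures, measured it with a light touch on the rack base, and corrected every later height for it.
- **Camera mismatch:** the side camera gave y positions about 8 to 12 mm larger than the top camera. I used the top and wrist views for positions.

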